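# Gauge the potted plugs and shut the gauge box

## Robot

A 6-joint arm with a two-finger parallel gripper is mounted at the origin on the work surface. World frame = base frame: x ahead of the robot, y to its left, z up, the work surface at z = 0. Lengths are in m, angles in degrees, forces in N, time in s.
With the tool pointing down it reaches from about 0.25 to 0.8 m from the base axis. Payload 3.9 kg.
Tool frame: the origin (TCP) lies between the finger pads; the fingertips stand 25 mm ahead of it and the grasp point (between the pads) lies 6 mm ahead of it (tip_extent is the distance from the TCP to the fingertips, in m); z points along the fingers, y is the line along which they close (so a half turn about z gives the same grasp; the last joint's range is limited). The gripper opens to 85 mm and grips with 20 to 120 N. Pads are 22 mm wide; open, the fingers measure 114 mm over their backs; the gripper's body (76 mm by 85 mm) begins 54 mm behind the grasp point. The pads swing forward as they close: fully open they stand 13 mm farther back than shut.
Start: joints at [70.703, 14.897, -7.913, 67.191, 0, 90], TCP at [0.173, 0.495, 0.256] pointing down, gripper open.
Joint ranges: [-159.42, 159.42], [-47.68, 98.78], [-73.54, 78.23], [-108.79, 121.32], [-90, 84.71], [-180, 180]. Speed limits (degrees/s): [147.25, 147.25, 180, 180, 180, 180].

## Interface

Orientations are given as [roll, pitch, yaw] about the fixed x, y, z axes, in that order (R = Rz(yaw) Ry(pitch) Rx(roll)).
In Python, from cell import * gives the robot as it stands.
- The arm moves only by the shell command python3 -m crank 'ROWS' [FORCE]. ROWS is JSON, a list that holds one entry, the list of rows, each a list of 5 numbers: the shift along the tool's x, y, z in cm, then the turn about the tool's z in degrees, then the finger opening in cm, from 0 to 8.54. In form: [[[tx, ty, tz, spin, hand], ...]]. A call has 1 to 8 rows; each row shifts and turns the commanded pose from where the row before left it, along the tool's axes as they then stand; what a row does not reach is not made up. A row lasts 1/8 s, in which the tool goes at most 62.5 mm and 10.7 degrees, less where a joint would pass 70% of its speed; a pose out of reach is approached as far as the arm can. A call with a gripper value outside its range is refused whole. The fingers move at their own pace and stop on an object; FORCE is the grip in N (left out, the last holds). Time passes only in rows, so rows that do not move let the fingers close. It gives the time, the measured TCP pose, the force, the opening and the grip force at its end, in the units of the state.
- observe(): the state, without advancing time (a new reading comes with each control period).
- snapshot(name): name is "side" or "top"; returns the picture (384x512x3 uint8, red, green, blue); there is no depth.
- camera_params(name): a dict with "camera_matrix" (3x3 intrinsics, pixels), "R" (3x3) and "t" (3): a world point X has camera coordinates R X + t. Camera axes: x right, y down, z forward; pixel columns grow to the right and rows downward; lengths in m; the calibration is good to about 2 mm. A picture is of the moment at which its call begins. camera_params takes no time and is no camera call.
- hand_in(): hands the job in; it is judged then, once.
Trained networks look in the newest picture that a camera, given by its name, has taken for a name from the list of things; names that differ only in an ending like _2 or _b are one class to them, and where a whole thing is asked for, a point or a joint stands for the part that bears it (a point fixed in the world has none). Each returns a list of dicts, best first, with "p" (0 to 1); they miss things now and then, are a little off and sometimes report something else, mostly with a low value. They report only what shows in the picture. A call takes as long as a camera call.
- spot_in(camera, name): "box" ([left, top, right, bottom] in pixels, round what is visible of it).
- mark_of(camera, name): "point" ([row, column] in pixels: a listed point, or the origin of a listed thing).
The state is a dict: "time_s": time; "joint_positions": joint angles; "joint_vel": joint speeds; "tau": joint torques, N m; "position": TCP position; "eef_rot": TCP orientation; "contact_force": force on the tool from outside, world axes, zero at the start; "ft_torque": the same for the moment, N m; "gripper_width": finger opening in m; "grip_force": force on a finger pad.
Only numpy, scipy, OpenCV 4.12 (cv2) and the standard library are available. Lean on these libraries where they do the work, as an engineer would, in place of code of your own. Each camera call takes 0.05 s, during which the arm holds its last target. There are 200 camera calls.

## Task

Try all three potted plugs from the black holding tray foot first in the round bore of the gauge box: let those that slide through drop into the box, and stand the one that jams upright in the red reject tray. Then slide the orange shutter fully shut over the bore, and leave the other things on the bench where they are.

Things in the scene. Friction and masses are not known exactly. Their poses are not given: they have to be found in the camera images.
- plug_a: potted plug for planting: dark brown rigid plastic sleeve 48 mm tall, topped with tan grit; starts standing upright in the black holding tray. Its body is 34 mm (right) or 42 mm (oversize) in diameter; only trying it in the gauge is accepted as proof. It narrows at the foot (28 to 30 mm) over the lowest 14 to 16 mm. Origin at the centre of its underside, z up through the top. Mass about 50 g
- plug_b: potted plug for planting: dark brown rigid plastic sleeve 48 mm tall, topped with tan grit; starts standing upright in the black holding tray. Its body is 34 mm (right) or 42 mm (oversize) in diameter; only trying it in the gauge is accepted as proof. It narrows at the foot (28 to 30 mm) over the lowest 14 to 16 mm. Origin at the centre of its underside, z up through the top. Mass about 50 g
- plug_c: potted plug for planting: dark brown rigid plastic sleeve 48 mm tall, topped with tan grit; starts standing upright in the black holding tray. Its body is 34 mm (right) or 42 mm (oversize) in diameter; only trying it in the gauge is accepted as proof. It narrows at the foot (28 to 30 mm) over the lowest 14 to 16 mm. Origin at the centre of its underside, z up through the top. Mass about 50 g
- plug_a_mid (a point): centre of plug_a, 24 mm above its underside
- plug_b_mid (a point): centre of plug_b, 24 mm above its underside
- plug_c_mid (a point): centre of plug_c, 24 mm above its underside
- rack: black shallow holding tray, 270 (x) x 100 (y) x 12 mm, floor 5 mm thick; the three plugs stand in a row along its x, about 85 mm apart. Origin: centre of the underside. Fixed to the bench
- gauge: gauge box, 130 (x) x 240 (y) x 132 mm high, clear long sides, closed all round; its top is a 12 mm aluminium plate (top face at z = 132 mm) with one round gauge bore. Plugs that pass through drop inside onto a slippery chute and slide to the -y end. Two 5 mm high, 6 mm wide guide rails run along the long top edges. Origin: centre of the underside. Fixed to the bench
- bore (a point): centre of the mouth of the gauge bore, on the top face of the gauge plate: 38.5 mm diameter, 12 mm deep, ringed with yellow dots, 60 mm from the box centre towards its +y end; axes as gauge
- shutter (a joint): orange sliding shutter on top of the gauge box, 112 (x) x 64 (y) x 4 mm: 0 m = shut, centred over the bore; grows as it slides open towards the -y end of the box, up to 0.125 m; starts open. Slides with about 2 N and stays where it is left
- tab (a point): middle of the top edge of the shutter's black upright grip tab, 50 mm long (gauge x), 14 mm thick (gauge y, the sliding direction), 30 mm tall above the shutter, this point is 34.5 mm above the gauge plate; over the bore when the shutter is shut
- reject: red square reject tray, 110 x 110 x 22 mm, walls and floor 4 mm. Origin: centre of the underside. Fixed to the bench
- sprayer: bystander: white bottle with a blue cap, 64 mm diameter, 180 mm tall; origin at the underside
- dibber: bystander: wooden-handled dibber lying on the bench, 150 mm long, 22 mm thick; origin at its middle, underside
- netcup: bystander: empty black cup, 52 mm diameter, 50 mm tall; origin at the underside
- pot: bystander: square terracotta-coloured pot with a seedling, 70 x 70 mm, 70 mm tall, seedling to 115 mm; origin at the underside
- labels: bystander: cardboard box of plant labels, 50 x 90 x 35 mm; origin at the underside
- nutrient: bystander: amber jar with a green cap, 60 mm diameter, 90 mm tall; origin at the underside

How it is judged (in metres and radians):
On the way, in this order (a step that is already met when the one before it is completed fails the run):
1. the oversize plug is tried in the bore: upright, its foot at least 4 mm inside the bore's mouth (horizontal distance between plug_b and bore below 0.008 m and z of plug_b in the frame of bore below -0.004 m and angle between plug_b's own z axis and vertical below 0.25 rad), for 0.1 s.
2. both right-sized plugs are in the box, the oversize one stands in the reject tray and the shutter is shut (x of plug_a_mid in the frame of gauge between -0.065 and 0.065 m and y of plug_a_mid in the frame of gauge between -0.12 and 0.12 m and z of each of plug_a_mid, plug_c_mid in the frame of gauge below 0.1 m and linear speed of each of plug_a, plug_c, plug_b below 0.03 m/s and x of plug_c_mid in the frame of gauge between -0.065 and 0.065 m and y of plug_c_mid in the frame of gauge between -0.12 and 0.12 m and x of plug_b in the frame of reject between -0.051 and 0.051 m and y of plug_b in the frame of reject between -0.051 and 0.051 m and z of plug_b in the frame of reject below 0.01 m and angle between plug_b's own z axis and vertical below 0.15 rad and value of joint shutter below 0.006 m), for 0.2 s.
At the end, for the whole second after the job is handed in: Both 34 mm plugs lie inside the gauge box, at rest, their centres below 100 mm above its underside; the 42 mm plug stands upright (within 0.15 rad) on the floor of the reject tray, at rest; the shutter is within 6 mm of fully shut; the bystanders have moved less than 30 mm (all of step 2); the robot touches nothing.
It fails at once if a bystander (sprayer, dibber, netcup, pot, labels or nutrient jar) is moved 30 mm or more (distance of any of sprayer, dibber, netcup, pot, labels, nutrient from where it was at the start of the episode above 0.03 m).
It also fails if it takes over 72 s, if anything falls off the work surface, if the arm or the gripper's body presses on something with over 40 N, if the wrist force passes 120 N, or if a joint passes its speed limit or range.

## Working session

There is one attempt and no reset: what is moved stays moved. The work goes in short steps, Python scripts to look and compute and a shell command to move; the robot and the scene stay as the last step left them, time stands still between calls to the robot, and variables do not carry over. Pictures are saved under pics/ and viewed, at most 10 in all, crops included, and the job is handed in when it is done.

```bash
mkdir -p pics; ls; cat > h.py <<'E'
from cell import *
import numpy as np, cv2
def ray(cam,rc,z):
    p=camera_params(cam);K=np.array(p["camera_matrix"]);R=np.array(p["R"]);t=np.array(p["t"])
    d=R.T@np.linalg.solve(K,[rc[1],rc[0],1]);c=-R.T@t
    return (c+d*(z-c[2])/d[2]).round(4)
def proj(cam,X):
    p=camera_params(cam);K=np.array(p["camera_matrix"]);q=K@(np.array(p["R"])@np.array(X)+np.array(p["t"]));return (q[:2]/q[2]).round(1)
E
python3 - <<'E'
from h import *
for c in("top","side"):
    im=snapshot(c);cv2.imwrite(f"pics/{c}0.png",cv2.resize(im[...,::-1],(768,576)))
    p=camera_params(c);print(c,(-np.array(p["R"]).T@np.array(p["t"])).round(3))
    for n,z in(("plug_a",.005),("plug_a_mid",.029),("bore",.132),("tab",.1665),("reject",0),("rack",0),("gauge",0),("sprayer",0),("dibber",0),("netcup",0),("pot",0),("labels",0),("nutrient",0)):
        for m in mark_of(c,n)[:4]:
            if m["p"]>.3: print(n,round(m["p"],2),np.round(m["point"]),ray(c,m["point"],z))
print(observe())
E
```

```text
pics
top [ 0.521 -0.056  1.084]
plug_a 0.56 [183. 151.] [0.6278 0.2794 0.005 ]
plug_a 0.5 [211. 157.] [0.5439 0.2611 0.005 ]
plug_a 0.49 [239. 159.] [0.4596 0.2525 0.005 ]
plug_a_mid 0.49 [181. 149.] [0.6306 0.2788 0.029 ]
plug_a_mid 0.45 [210. 153.] [0.5456 0.2652 0.029 ]
bore 0.91 [186. 246.] [ 0.6048 -0.0146  0.132 ]
tab 0.7 [195. 290.] [ 0.5785 -0.1259  0.1665]
reject 0.56 [225. 379.] [ 0.4963 -0.4027  0.    ]
reject 0.51 [136. 276.] [ 0.7672 -0.1008  0.    ]
rack 0.7 [212. 153.] [0.5408 0.2728 0.    ]
rack 0.58 [240. 156.] [0.4576 0.2636 0.    ]
gauge 0.84 [195. 270.] [ 0.5895 -0.0794  0.    ]
sprayer 0.77 [156. 358.] [ 0.704  -0.3448  0.    ]
dibber 0.5 [194. 291.] [ 0.5913 -0.1424  0.    ]
dibber 0.41 [210. 155.] [0.5468 0.2668 0.    ]
netcup 0.78 [257. 239.] [0.4054 0.0139 0.    ]
netcup 0.48 [186. 246.] [ 0.617  -0.0085  0.    ]
pot 0.81 [138. 224.] [0.7651 0.0577 0.    ]
labels 0.86 [137. 278.] [ 0.7647 -0.1044  0.    ]
nutrient 0.88 [144. 158.] [0.7484 0.2602 0.    ]
side [0.485 0.757 0.96 ]
plug_a 0.91 [323. 283.] [0.4697 0.2475 0.005 ]
plug_a 0.75 [326. 213.] [0.6307 0.2
[... 915 characters left out ...]
0.    ]
{'time_s': 1.4, 'joint_positions': array([ 7.07048122e+01,  1.48940522e+01, -7.91290744e+00,  6.71910452e+01,
       -6.53343006e-04,  9.00006700e+01]), 'joint_vel': array([-0.00749555, -0.00737211,  0.01367084,  0.02777677, -0.08595756,
       -0.02239499]), 'tau': array([-2.74965960e-04, -4.05612445e+01,  2.54234594e+01,  1.15265771e-03,
        4.77968786e-05, -2.70067648e-07]), 'position': array([0.1734762 , 0.49549349, 0.25632805]), 'eef_rot': array([1.79998005e+02, 6.53319674e-04, 1.60704142e+02]), 'contact_force': array([ 0.31176465,  0.24883461, -0.37437301]), 'ft_torque': array([-0.01300181,  0.04692516,  0.09168653]), 'grip_force': 0.0, 'gripper_width': 0.08544740281404033}
```

View pics/top0.png

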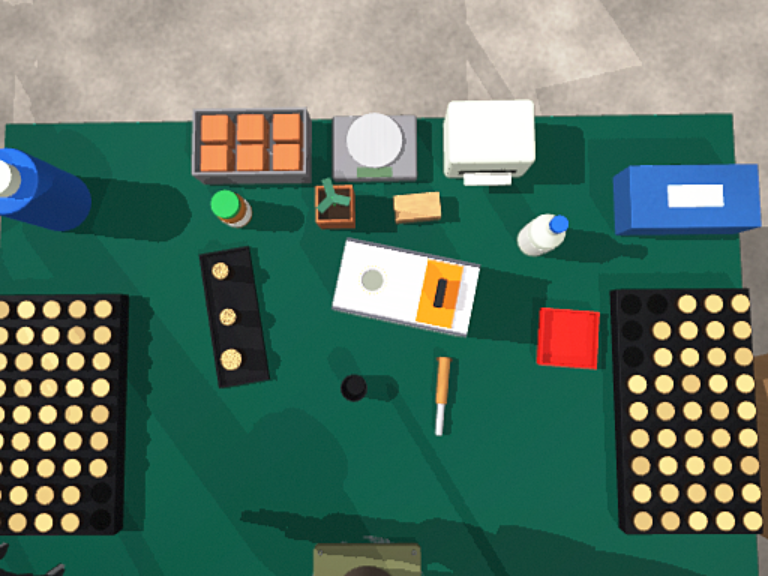

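View pics/side0.png

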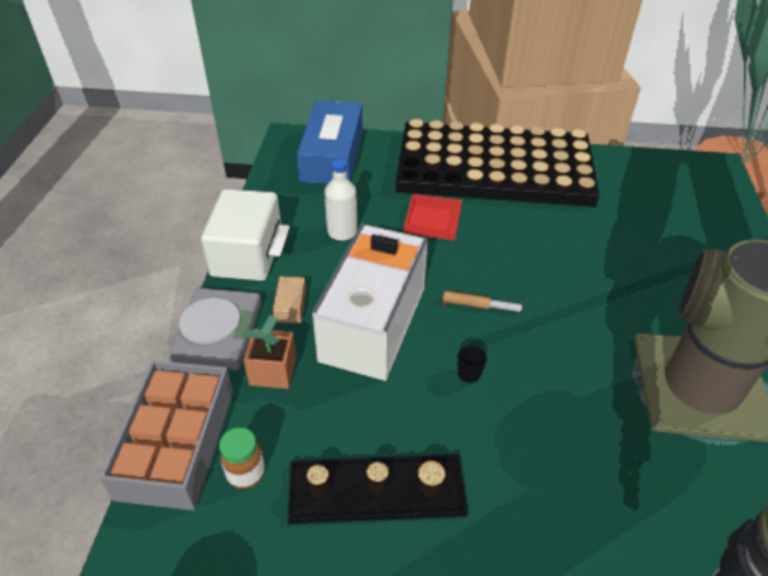

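The pictures show three plugs in the black tray (top view ~(221,270), (228,317), (231,359) of 768x576), the bore at (372,280), the tab at (441,293), and the reject tray at (568,338). The nearest plug looks slightly larger. Next I'll refine with blobs.

```bash
cat > m.py <<'E'
from h import *
tiles=[]
for c in("top","side"):
    im=snapshot(c);hsv=cv2.cvtColor(im,cv2.COLOR_RGB2HSV)
    def blobs(mask,cen,r):
        m=np.zeros(mask.shape,np.uint8);y,x=int(cen[1]),int(cen[0]);m[y-r:y+r+1,x-r:x+r+1]=mask[y-r:y+r+1,x-r:x+r+1]
        n,l,s,ce=cv2.connectedComponentsWithStats(m)
        if n<2:return None
        i=1+np.argmax(s[1:,4]);return ce[i][::-1],s[i]
    tan=cv2.inRange(hsv,(10,40,110),(30,200,255));red=cv2.inRange(hsv,(0,170,90),(6,255,255))|cv2.inRange(hsv,(174,170,90),(180,255,255))
    dark=cv2.inRange(im,(0,0,0),(70,70,70));org=cv2.inRange(hsv,(8,200,120),(22,255,255))
    grey=cv2.inRange(im[...,1],0,215)
    for n,mk,X,z,r in(("p1",tan,(.628,.277,.053),.053,9),("p2",tan,(.545,.265,.053),.053,9),("p3",tan,(.465,.25,.053),.053,9),("bore",grey,(.6035,-.0138,.132),.132,11),("red",red,(.499,-.403,.01),.022,35),("tab",dark,(.5767,-.132,.16),.1665,12),("org",org,(.57,-.13,.136),.136,35)):
        b=blobs(mk,proj(c,X),r)
        if b: print(c,n,b[0].round(1),b[1],ray(c,b[0],z))
    for X in((.6035,-.0138,.132),(.545,.265,.05)):
        u,v=proj(c,X).astype(int);q=im[v-28:v+28,u-38:u+38];tiles.append(cv2.resize(q,(380,280),interpolation=cv2.INTER_NEAREST))
a=np.vstack([np.hstack(tiles[:2]),np.hstack(tiles[2:])]);cv2.imwrite("pics/crop1.png",a[...,::-1])
E
python3 m.py
```

```text
top p1 [180.1 146.3] [141 175  11  11  97] [0.6316 0.2779 0.053 ]
top p2 [210.9 151.2] [146 206  12  11  97] [0.5428 0.2624 0.053 ]
top p3 [239.3 153.5] [147 233  14  14 156] [0.4619 0.2547 0.053 ]
top bore [186.3 247.6] [241 180  14  14 158] [ 0.6039 -0.0176  0.132 ]
top red [224.9 378.4] [ 358  205   42   41 1523] [ 0.497  -0.3934  0.022 ]
top tab [195.2 292.8] [289 186   9  19  90] [ 0.577  -0.1338  0.1665]
top org [195.8 292.2] [277 174  31  45 843] [ 0.5775 -0.1347  0.136 ]
side p1 [316.1 211.3] [205 310  14  13 147] [0.6312 0.276  0.053 ]
side p2 [314.1 251.3] [244 308  15  13 147] [0.5425 0.2604 0.053 ]
side p3 [314.9 287.2] [279 307  17  16 225] [0.4621 0.2528 0.053 ]
side bore [198.6 240.1] [230 190  22  16 230] [ 0.6044 -0.0179  0.132 ]
side red [144.4 288.3] [269 129  38  31 861] [ 0.4955 -0.3827  0.022 ]
side tab [162.5 255.9] [248 157  17  12 155] [ 0.5753 -0.1216  0.1665]
```

View pics/crop1.png

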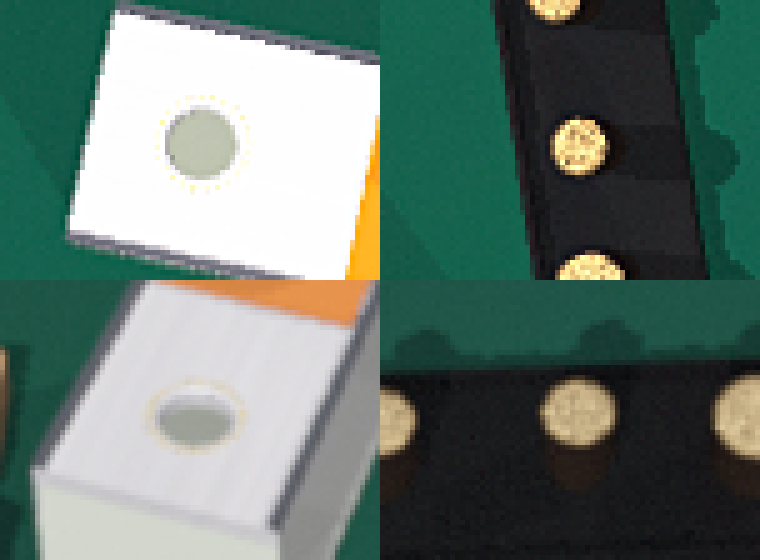

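The crops show the bore with its yellow ring, centred at (202,142) in the top tile and (196,135) in the side tile. The third plug is visibly wider than the second.

```bash
python3 - <<'E'
from h import *
for c,x,y in(("top",202,142.5),("side",196,135)):
    u,v=proj(c,(.6035,-.0138,.132)).astype(int)
    print(c,ray(c,(v-28+y/5-.5,u-38+x/5-.5),.132))
im=snapshot("top");hsv=cv2.cvtColor(im,cv2.COLOR_RGB2HSV)
m=cv2.inRange(hsv,(10,150,100),(26,255,255));u,v=proj("top",(.5775,-.13,.136)).astype(int)
m[:v-30]=0;m[v+30:]=0;m[:,:u-30]=0;m[:,u+30:]=0
r=cv2.minAreaRect(cv2.findNonZero(m));b=cv2.boxPoints(r);print(r,[ray("top",(q[1],q[0]),.136) for q in b])
import cell,inspect
E
```

```text
top [ 0.6047 -0.0183  0.132 ]
side [ 0.6032 -0.0218  0.132 ]
((292.3653869628906, 195.67308044433594), (23.73004913330078, 41.57661437988281), 11.309932708740234) [array([ 0.5308, -0.0933,  0.136 ]), array([ 0.638 , -0.1162,  0.136 ]), array([ 0.625 , -0.1772,  0.136 ]), array([ 0.5181, -0.1539,  0.136 ])]
```

```bash
cat > d.py <<'E'
import sys
from h import *
from scipy.spatial.transform import Rotation as Ro
P=[eval(a) for a in sys.argv[1:]]
o=observe();p=o["position"];yaw=o["eef_rot"][2];print("at",p.round(4),o["eef_rot"].round(2),"F",o["contact_force"].round(1),"w",round(o["gripper_width"],4),"t",o["time_s"])
for q in P:
    R=Ro.from_euler("xyz",[180,0,yaw],degrees=True).as_matrix()
    print(q,"tool cm",(R.T@(np.array(q)-p)*100).round(2));p=np.array(q)
E
python3 -m crank '[[[0,0,0,-7.3,5.6],[0,0,0,0,5.6]]]' 40; python3 d.py "(.462,.2537,.2)" "(.462,.2537,.048)"
```

```text
time_s: 1.8
position: [0.1735, 0.4955, 0.2563]
eef_rot: [-180.0, -0.0, 167.9]
contact_force: [0.5, -0.1, 0.3]
gripper_width: 0.0564
grip_force: 0.0
at [0.1735 0.4955 0.2563] [-180.     -0.    167.92] F [ 0.5 -0.1  0.3] w 0.0564 t 1.8
(0.462, 0.2537, 0.2) tool cm [-33.27 -17.61   5.63]
(0.462, 0.2537, 0.048) tool cm [-0.  -0.  15.2]
```

```bash
python3 -m crank '[[[-4.75,-2.52,0.8,0,5.6],[-4.75,-2.52,0.8,0,5.6],[-4.75,-2.52,0.8,0,5.6],[-4.75,-2.52,0.8,0,5.6],[-4.75,-2.52,0.8,0,5.6],[-4.75,-2.52,0.8,0,5.6],[-4.75,-2.52,0.8,0,5.6],[0,0,0,0,5.6]]]'; python3 d.py "(.462,.2537,.048)"
```

```text
time_s: 2.8
position: [0.4644, 0.2515, 0.1996]
eef_rot: [-180.0, 0.0, 167.6]
contact_force: [-0.0, -0.3, 0.0]
gripper_width: 0.0562
grip_force: 0.0
at [0.4644 0.2515 0.1996] [-1.7996e+02  2.0000e-02  1.6757e+02] F [-0.  -0.3  0. ] w 0.0562 t 2.8
(0.462, 0.2537, 0.048) tool cm [ 0.28  0.17 15.16]
```

```bash
python3 -m crank '[[[0.28,0.17,3.5,0,5.6],[0,0,3.5,0,5.6],[0,0,3,0,5.6],[0,0,2.6,0,5.6],[0,0,1.6,0,5.6],[0,0,0.9,0,5.6],[0,0,0,0,5.6]]]'; python3 d.py "(.462,.2537,.048)"
```

```text
time_s: 3.68
position: [0.459, 0.2564, 0.0491]
eef_rot: [-180.0, -0.0, 168.0]
contact_force: [0.0, 0.4, -0.1]
gripper_width: 0.0564
grip_force: 0.0
at [0.459  0.2564 0.0491] [-1.7997e+02 -5.0000e-02  1.6801e+02] F [ 0.   0.4 -0.1] w 0.0564 t 3.675
(0.462, 0.2537, 0.048) tool cm [-0.35 -0.2   0.11]
```

```bash
python3 -m crank '[[[-0.3,-0.18,0.1,0,5.6],[0,0,0,0,5.6],[0,0,0,0,3],[0,0,0,0,3],[0,0,0,0,3],[0,0,0,0,3],[0,0,0,0,3]]]' 40; python3 d.py "(.462,.2537,.048)"
```

```text
time_s: 4.55
position: [0.4628, 0.2539, 0.0491]
eef_rot: [180.0, 0.1, 168.0]
contact_force: [0.4, -0.8, 5.6]
gripper_width: 0.0408
grip_force: 40.9
at [0.4628 0.2539 0.0491] [1.7996e+02 7.0000e-02 1.6799e+02] F [ 0.4 -0.8  5.6] w 0.0408 t 4.55
(0.462, 0.2537, 0.048) tool cm [ 0.08 -0.03  0.11]
```

```bash
python3 -m crank '[[[0,0,-1.5,0,3],[0,0,-3,0,3],[0,0,-4,0,3],[0,0,-4.5,0,3],[0,0,-3,0,3],[0,0,-1,0,3],[0,0,0,0,3],[0,0,0,0,3]]]'; python3 d.py "(.604,-.0185,.22)"; python3 - <<'E'
from h import *
a=[cv2.resize(snapshot(c)[...,::-1],(400,300)) for c in("top",)]
im=snapshot("side")[...,::-1];u,v=proj("side",(.46,.25,.17)).astype(int);print(u,v)
q=im[max(0,v-50):v+50,u-66:u+66];cv2.imwrite("pics/g1.png",cv2.resize(q,(528,400)))
E
```

```text
time_s: 5.55
position: [0.4613, 0.2532, 0.2168]
eef_rot: [-179.9, -0.1, 168.0]
contact_force: [-0.7, 0.7, -0.5]
gripper_width: 0.0409
grip_force: 40.5
at [0.4613 0.2532 0.2168] [-1.7989e+02 -1.3000e-01  1.6800e+02] F [-0.7  0.7 -0.5] w 0.0409 t 5.55
(0.604, -0.0185, 0.22) tool cm [-19.61 -23.61  -0.32]
291 285
```

View pics/g1.png

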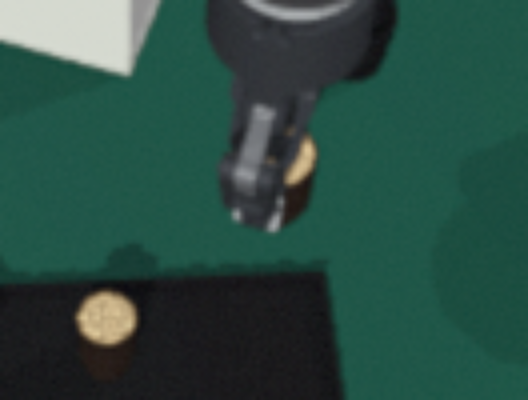

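```bash
python3 - <<'E'
from h import *
for dx in(0,-.005):
  c=np.array([.4613+dx,.2532,.2207]);q=[proj("side",c+.021*np.array([np.cos(a),np.sin(a),0])) for a in np.linspace(0,6.28,60)]
  q=np.array(q);print("top disc crop px x",(q[:,0].min()-225)*4+2,(q[:,0].max()-225)*4+2,"y",(q[:,1].min()-235)*4+2,(q[:,1].max()-235)*4+2)
E
```

```text
top disc crop px x 230.0 315.20000000000005 y 118.0 189.5999999999999
top disc crop px x 240.0 325.20000000000005 y 119.20000000000005 190.79999999999995
```

```bash
python3 -m crank '[[[-3.27,-3.93,0,0,3],[-3.27,-3.93,0,0,3],[-3.27,-3.93,0,0,3],[-3.27,-3.93,0,0,3],[-3.27,-3.93,0,0,3],[-3.27,-3.93,0,0,3],[0,0,0,0,3],[0,0,0,0,3]]]';python3 -m crank '[[[0,0,1.5,0,3],[0,0,1,0,3],[0,0,0,0,3],[0,0,0,0,3]]]'; python3 d.py "(.604,-.0185,.18)"
python3 - <<'E'
from h import *
im=snapshot("side")[...,::-1];u,v=proj("side",(.604,-.0185,.15)).astype(int);print(u,v)
q=im[v-40:v+40,u-53:u+53];
cv2.imwrite("pics/b1.png",cv2.resize(q,(636,480)))
for R,z in((.019,.132),(.014,.145)):
  q=np.array([proj("side",(.604+R*np.cos(a),-.0185+R*np.sin(a),z)) for a in np.linspace(0,6.28,60)]);print(((q.min(0)-(u-53,v-40))*6+3).round(),((q.max(0)-(u-53,v-40))*6+3).round())
E
```

```text
time_s: 6.65
position: [0.6043, -0.0176, 0.2172]
eef_rot: [180.0, -0.2, 168.0]
contact_force: [-0.2, -0.0, -1.2]
gripper_width: 0.0411
grip_force: 40.7
time_s: 7.15
position: [0.605, -0.0173, 0.1933]
eef_rot: [-180.0, -0.0, 168.0]
contact_force: [-0.3, 0.4, -1.2]
gripper_width: 0.0409
grip_force: 40.7
at [ 0.605  -0.0173  0.1933] [-180.     -0.    168.04] F [-0.3  0.4 -1.2] w 0.0409 t 7.15
(0.604, -0.0185, 0.18) tool cm [ 0.08 -0.14  1.33]
240 193
[278. 244.] [367. 308.]
[289. 231.] [355. 278.]
```

View pics/b1.png

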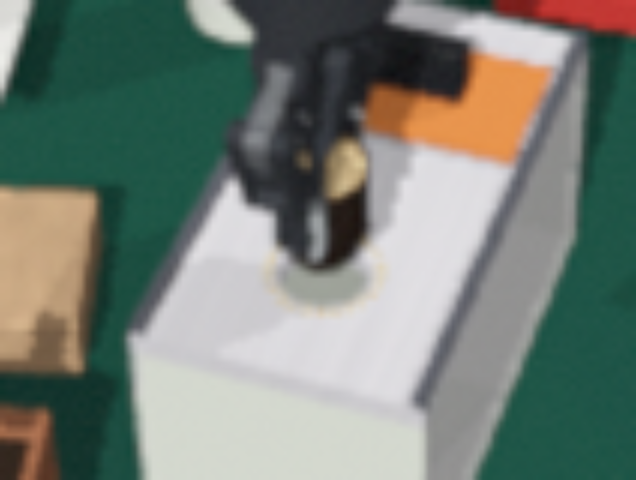

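The picture shows the plug hanging just above the bore. The dot ring is centred at (325,275), against a predicted 322. Lowering it.

```bash
python3 -m crank '[[[0.05,-0.08,1,0,3],[0,0,0.7,0,3],[0,0,0.3,0,3],[0,0,0.2,0,3],[0,0,0,0,3]]]';python3 -m crank '[[[0,0,0.2,0,3],[0,0,0,0,3]]]';python3 -m crank '[[[0,0,0.2,0,3],[0,0,0,0,3]]]'
```

```text
time_s: 7.82
position: [0.6045, -0.0185, 0.1712]
eef_rot: [-180.0, -0.0, 168.0]
contact_force: [-0.7, -0.4, -0.9]
gripper_width: 0.0409
grip_force: 40.7
time_s: 8.07
position: [0.6045, -0.0184, 0.1693]
eef_rot: [-180.0, -0.0, 168.0]
contact_force: [-0.7, -0.1, -1.4]
gripper_width: 0.0408
grip_force: 40.7
time_s: 8.32
position: [0.6045, -0.0186, 0.1672]
eef_rot: [-180.0, 0.0, 168.0]
contact_force: [0.1, -0.7, -0.7]
gripper_width: 0.0406
grip_force: 40.7
```

Foot is about 9 mm in with no contact. Continuing gently.

```bash
python3 -m crank '[[[0,0,0.15,0,3],[0,0,0.15,0,3],[0,0,0,0,3]]]';python3 -m crank '[[[0,0,0.15,0,3],[0,0,0,0,3]]]';python3 -m crank '[[[0,0,0.15,0,3],[0,0,0,0,3]]]'
```

```text
time_s: 8.7
position: [0.6044, -0.0191, 0.1653]
eef_rot: [-179.9, 0.1, 168.0]
contact_force: [-2.5, -3.6, 5.6]
gripper_width: 0.0411
grip_force: 41.4
time_s: 8.95
position: [0.6045, -0.0192, 0.165]
eef_rot: [-179.9, 0.1, 168.0]
contact_force: [-4.4, -2.7, 12.7]
gripper_width: 0.0407
grip_force: 42.0
time_s: 9.2
position: [0.6045, -0.0192, 0.1649]
eef_rot: [-179.9, 0.2, 168.0]
contact_force: [-6.0, -2.2, 18.2]
gripper_width: 0.041
grip_force: 42.7
```

It jams at about 11 mm depth with 18 N, so this plug is the oversize one. On to the reject tray.

```bash
python3 -m crank '[[[0,0,-1,0,3],[0,0,-3,0,3],[0,0,-4,0,3],[0,0,0,0,3],[0,0,0,0,3]]]';python3 d.py "(.498,-.40,.24)" "(.498,-.40,.06)"
```

```text
time_s: 9.82
position: [0.6042, -0.0182, 0.2406]
eef_rot: [180.0, -0.1, 168.0]
contact_force: [-0.2, 0.1, -1.9]
gripper_width: 0.0406
grip_force: 40.7
at [ 0.6042 -0.0182  0.2406] [ 1.7998e+02 -5.0000e-02  1.6801e+02] F [-0.2  0.1 -1.9] w 0.0406 t 9.825
(0.498, -0.4, 0.24) tool cm [  2.46 -39.56   0.06]
(0.498, -0.4, 0.06) tool cm [ 0. -0. 18.]
```

```bash
python3 -m crank '[[[0.31,-4.95,0,0,3],[0.31,-4.95,0,0,3],[0.31,-4.95,0,0,3],[0.31,-4.95,0,0,3],[0.31,-4.95,0,0,3],[0.31,-4.95,0,0,3],[0.31,-4.95,0,0,3],[0.31,-4.95,0,0,3]]]';python3 -m crank '[[[0,0,0,0,3],[0,0,2.5,0,3],[0,0,4,0,3],[0,0,4,0,3],[0,0,2.5,0,3],[0,0,1,0,3],[0,0,0,0,3],[0,0,0,0,3]]]';python3 d.py "(.498,-.40,.05)"
python3 - <<'E'
from h import *
im=snapshot("side")[...,::-1];im2=snapshot("top")[...,::-1];o=[]
for c,i in(("side",im),("top",im2)):
  u,v=proj(c,(.498,-.4,.05)).astype(int);o.append(cv2.resize(i[v-40:v+40,u-40:u+40],(400,400)))
cv2.imwrite("pics/r1.png",np.hstack(o))
E
```

```text
time_s: 10.82
position: [0.4967, -0.4014, 0.2392]
eef_rot: [179.9, -0.2, 168.0]
contact_force: [0.3, -0.4, -0.7]
gripper_width: 0.0408
grip_force: 40.8
time_s: 11.82
position: [0.4987, -0.4009, 0.1025]
eef_rot: [-180.0, 0.1, 168.0]
contact_force: [0.3, -0.8, -0.8]
gripper_width: 0.0411
grip_force: 40.9
at [ 0.4987 -0.4009  0.1025] [-1.7996e+02  1.1000e-01  1.6802e+02] F [ 0.3 -0.8 -0.8] w 0.0411 t 11.825
(0.498, -0.4, 0.05) tool cm [0.09 0.07 5.25]
```

View pics/r1.png

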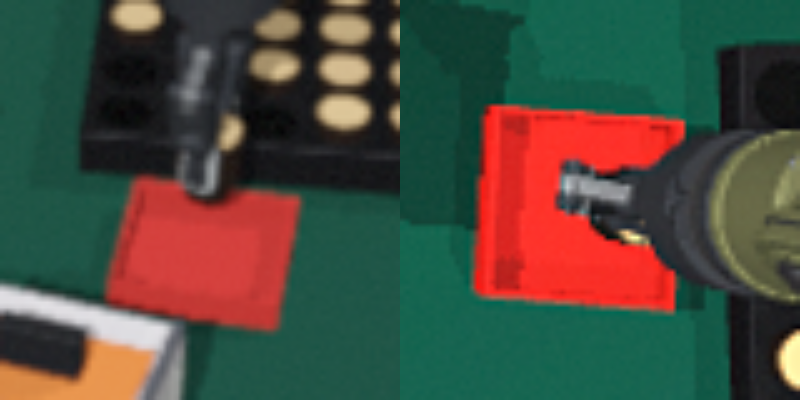

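The plug (~(630,235) in the top tile, displaced by its height) hangs over the tray, which is centred at ~(580,207). Lowering to contact.

```bash
python3 -m crank '[[[0.3,0.1,2,0,3],[0,0,2,0,3],[0,0,0.8,0,3],[0,0,0.2,0,3],[0,0,0,0,3],[0,0,0,0,3]]]';python3 -m crank '[[[0,0,0.2,0,3],[0,0,0,0,3]]]';python3 -m crank '[[[0,0,0.15,0,3],[0,0,0,0,3]]]'
```

```text
time_s: 12.68
position: [0.4957, -0.3995, 0.0522]
eef_rot: [-180.0, 0.1, 168.0]
contact_force: [-0.1, -0.1, -0.5]
gripper_width: 0.0408
grip_force: 40.9
time_s: 12.92
position: [0.4951, -0.399, 0.0493]
eef_rot: [180.0, -0.0, 168.0]
contact_force: [-0.4, -0.1, -0.6]
gripper_width: 0.0407
grip_force: 40.9
time_s: 13.18
position: [0.4953, -0.3991, 0.0481]
eef_rot: [-180.0, 0.0, 168.0]
contact_force: [-0.5, -0.0, 2.2]
gripper_width: 0.0409
grip_force: 41.0
```

Contact. Release, retreat and look.

```bash
python3 -m crank '[[[0,0,0,0,4.6],[0,0,0,0,5.2],[0,0,0,0,5.6],[0,0,0,0,5.6],[0,0,-2,0,5.6],[0,0,-4,0,5.6],[0,0,-6,0,5.6],[0,0,-6,0,5.6]]]';python3 d.py "(.5427,.2614,.225)"
python3 - <<'E'
from h import *
for c in("side","top"):
    snapshot(c)
    for m in mark_of(c,"plug_b")[:5]: print(c,m["p"],ray(c,m["point"],.004))
    snapshot
im=snapshot("side")[...,::-1];u,v=proj("side",(.498,-.4,.03)).astype(int);cv2.imwrite("pics/r2.png",cv2.resize(im[v-40:v+40,u-53:u+53],(530,400)))
E
```

```text
time_s: 14.18
position: [0.4949, -0.3988, 0.2292]
eef_rot: [180.0, -0.0, 168.0]
contact_force: [0.0, -0.3, -0.1]
gripper_width: 0.056
grip_force: 0.0
at [ 0.4949 -0.3988  0.2292] [ 1.7998e+02 -3.0000e-02  1.6800e+02] F [ 0.  -0.3 -0.1] w 0.056 t 14.175
(0.5427, 0.2614, 0.225) tool cm [ 9.05 65.57  0.42]
side 0.85 [0.5444 0.2603 0.004 ]
side 0.69 [0.6382 0.2741 0.004 ]
side 0.55 [ 0.4959 -0.3993  0.004 ]
top 0.69 [0.5425 0.2629 0.004 ]
top 0.66 [0.6315 0.2779 0.004 ]
top 0.64 [ 0.4941 -0.3937  0.004 ]
```

View pics/r2.png

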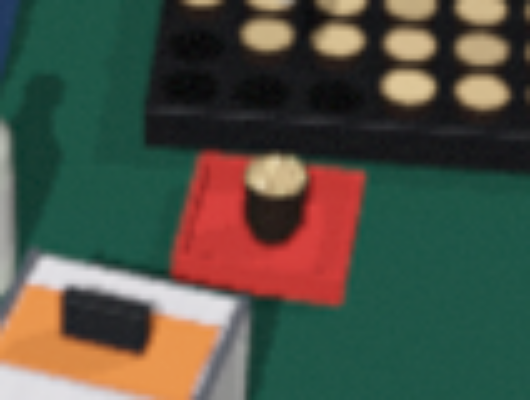

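The plug stands upright at the tray's middle (275,200). Next, the middle plug.

```bash
python3 -m crank '[[[0.7,5.04,0,0,5.2],[0.7,5.04,0,0,5.2],[0.7,5.04,0,0,5.2],[0.7,5.04,0,0,5.2],[0.7,5.04,0,0,5.2],[0.7,5.04,0,0,5.2],[0.7,5.04,0,0,5.2],[0.7,5.04,0,0,5.2]]]';python3 -m crank '[[[0.7,5.04,0,0,5.2],[0.7,5.04,0,0,5.2],[0.7,5.04,0,0,5.2],[0.7,5.04,0,0,5.2],[0.7,5.04,0,0,5.2],[0,0,0,0,5.2],[0,0,0,0,5.2],[0,0,0,0,5.2]]]';python3 d.py "(.5427,.2614,.048)"
```

```text
time_s: 15.42
position: [0.5227, 0.0086, 0.2255]
eef_rot: [-179.9, -0.2, 168.0]
contact_force: [1.1, -0.6, -0.3]
gripper_width: 0.0522
grip_force: 0.0
time_s: 16.42
position: [0.5418, 0.2593, 0.227]
eef_rot: [-179.9, -0.1, 167.9]
contact_force: [-0.7, -0.4, -0.1]
gripper_width: 0.0521
grip_force: 0.0
at [0.5418 0.2593 0.227 ] [-1.7991e+02 -9.0000e-02  1.6792e+02] F [-0.7 -0.4 -0.1] w 0.0521 t 16.425
(0.5427, 0.2614, 0.048) tool cm [-0.04  0.22 17.9 ]
```

```bash
python3 -m crank '[[[0,0.15,2.5,0,5.2],[0,0,4,0,5.2],[0,0,4,0,5.2],[0,0,3.5,0,5.2],[0,0,2.5,0,5.2],[0,0,1.2,0,5.2],[0,0,0,0,5.2],[0,0,0,0,5.2]]]';python3 d.py "(.5427,.2614,.048)"
```

```text
time_s: 17.42
position: [0.5436, 0.2624, 0.052]
eef_rot: [179.9, 0.1, 168.0]
contact_force: [-0.0, -0.0, 1.0]
gripper_width: 0.0523
grip_force: 0.0
at [0.5436 0.2624 0.052 ] [1.7993e+02 1.0000e-01 1.6798e+02] F [-0. -0.  1.] w 0.0523 t 17.425
(0.5427, 0.2614, 0.048) tool cm [ 0.07 -0.12  0.4 ]
```

```bash
python3 -m crank '[[[0.05,-0.06,0.25,0,5.2],[0,0,0,0,5.2],[0,0,0,0,2.5],[0,0,0,0,2.5],[0,0,0,0,2.5],[0,0,0,0,2.5],[0,0,0,0,2.5]]]' 40; python3 d.py; python3 -m crank '[[[0,0,-1.5,0,2.5],[0,0,-3.5,0,2.5],[0,0,-5,0,2.5],[0,0,-4.5,0,2.5],[0,0,-2.5,0,2.5],[0,0,0,0,2.5],[0,0,0,0,2.5]]]';python3 d.py "(.604,-.019,.22)"
```

```text
time_s: 18.3
position: [0.5424, 0.262, 0.0488]
eef_rot: [180.0, 0.0, 168.0]
contact_force: [-0.5, -0.5, 4.5]
gripper_width: 0.0329
grip_force: 40.1
at [0.5424 0.262  0.0488] [1.7996e+02 4.0000e-02 1.6800e+02] F [-0.5 -0.5  4.5] w 0.0329 t 18.3
time_s: 19.18
position: [0.5413, 0.2614, 0.2172]
eef_rot: [-179.9, -0.1, 168.0]
contact_force: [-0.5, 0.4, -0.9]
gripper_width: 0.0327
grip_force: 39.8
at [0.5413 0.2614 0.2172] [-1.7993e+02 -9.0000e-02  1.6800e+02] F [-0.5  0.4 -0.9] w 0.0327 t 19.175
(0.604, -0.019, 0.22) tool cm [-11.96 -26.13  -0.28]
```

```bash
python3 -m crank '[[[-2,-4.36,0,0,2.5],[-2,-4.36,0,0,2.5],[-2,-4.36,0,0,2.5],[-2,-4.36,0,0,2.5],[-2,-4.36,0,0,2.5],[-2,-4.36,0,0,2.5],[0,0,0,0,2.5],[0,0,0,0,2.5]]]';python3 -m crank '[[[0,0,2,0,2.5],[0,0,0.5,0,2.5],[0,0,0,0,2.5],[0,0,0,0,2.5],[0,0,0,0,2.5]]]';python3 d.py "(.6042,-.019,.17)"
```

```text
time_s: 20.18
position: [0.604, -0.0189, 0.2166]
eef_rot: [-180.0, -0.2, 168.0]
contact_force: [-0.8, -0.3, -0.5]
gripper_width: 0.0325
grip_force: 39.9
time_s: 20.8
position: [0.6054, -0.0189, 0.194]
eef_rot: [180.0, 0.1, 168.0]
contact_force: [0.2, -0.0, -0.4]
gripper_width: 0.0325
grip_force: 39.9
at [ 0.6054 -0.0189  0.194 ] [1.7999e+02 7.0000e-02 1.6802e+02] F [ 0.2 -0.  -0.4] w 0.0325 t 20.8
(0.6042, -0.019, 0.17) tool cm [ 0.12 -0.04  2.4 ]
```

```bash
python3 -m crank '[[[0.08,-0.03,1,0,2.5],[0,0,0.8,0,2.5],[0,0,0.5,0,2.5],[0,0,0.3,0,2.5],[0,0,0,0,2.5],[0,0,0,0,2.5]]]';python3 -m crank '[[[0,0,0.2,0,2.5],[0,0,0.2,0,2.5],[0,0,0,0,2.5]]]';python3 -m crank '[[[0,0,0.1,0,2.5],[0,0,0,0,2.5]]]'
```

```text
time_s: 21.55
position: [0.6044, -0.0192, 0.1675]
eef_rot: [180.0, 0.0, 168.0]
contact_force: [0.1, -0.1, -0.3]
gripper_width: 0.0328
grip_force: 39.9
time_s: 21.92
position: [0.604, -0.0192, 0.1631]
eef_rot: [-180.0, -0.0, 168.0]
contact_force: [-0.7, 0.7, -0.5]
gripper_width: 0.033
grip_force: 39.9
time_s: 22.18
position: [0.6042, -0.0192, 0.1623]
eef_rot: [-180.0, -0.0, 168.0]
contact_force: [-0.6, -0.2, -0.4]
gripper_width: 0.0326
grip_force: 39.9
```

```bash
python3 -m crank '[[[0,0,0.15,0,2.5],[0,0,0,0,2.5],[0,0,0,0,4.4],[0,0,0,0,4.8],[0,0,0,0,4.8],[0,0,0,0,4.8]]]';python3 -m crank '[[[0,0,-2,0,5.2],[0,0,-4,0,5.2],[0,0,0,0,5.2]]]';python3 d.py "(.6314,.277,.22)"; python3 - <<'E'
from h import *
im=snapshot("side")[...,::-1];snapshot("top")
for c in("side","top"):
    for m in mark_of(c,"plug_b")[:5]: print(c,m["p"],m["point"],ray(c,m["point"],.004))
u,v=proj("side",(.58,-.05,.1)).astype(int);cv2.imwrite("pics/b2.png",cv2.resize(im[v-50:v+50,u-66:u+66],(528,400)))
E
```

```text
time_s: 22.92
position: [0.6042, -0.0192, 0.1609]
eef_rot: [180.0, 0.0, 168.0]
contact_force: [-0.1, -0.8, -0.8]
gripper_width: 0.0477
grip_force: 0.0
time_s: 23.3
position: [0.6065, -0.0192, 0.2244]
eef_rot: [179.9, 0.4, 168.0]
contact_force: [1.1, 0.6, -1.5]
gripper_width: 0.0517
grip_force: 0.0
at [ 0.6065 -0.0192  0.2244] [179.93   0.4  168.  ] F [ 1.1  0.6 -1.5] w 0.0517 t 23.3
(0.6314, 0.277, 0.22) tool cm [ 3.72 29.5   0.44]
side 0.74 [325.8, 212.6] [0.6316 0.274  0.004 ]
side 0.66 [143.2, 286.1] [ 0.5036 -0.41    0.004 ]
side 0.26 [138.9, 286.9] [ 0.5023 -0.4331  0.004 ]
top 0.76 [227.2, 378.8] [ 0.4899 -0.4     0.004 ]
top 0.42 [181.9, 152.5] [0.6312 0.2749 0.004 ]
```

View pics/b2.png

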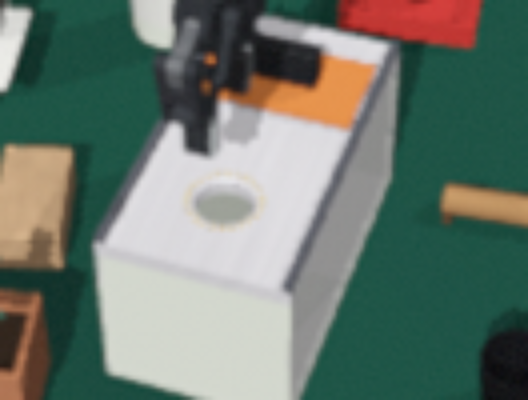

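The bore is empty at (225,203) with the gripper clear, so that plug dropped through. Next, the last plug.

```bash
python3 -m crank '[[[0.58,4.92,0,0,5.2],[0.58,4.92,0,0,5.2],[0.58,4.92,0,0,5.2],[0.58,4.92,0,0,5.2],[0.58,4.92,0,0,5.2],[0.58,4.92,0,0,5.2],[0,0,0,0,5.2],[0,0,0,0,5.2]]]';python3 -m crank '[[[0,0,2.5,0,5.2],[0,0,4,0,5.2],[0,0,4,0,5.2],[0,0,3.5,0,5.2],[0,0,2,0,5.2],[0,0,0.8,0,5.2],[0,0,0,0,5.2],[0,0,0,0,5.2]]]';python3 d.py "(.6314,.277,.048)"
```

```text
time_s: 24.5
position: [0.6308, 0.2764, 0.2194]
eef_rot: [-179.9, -0.1, 168.0]
contact_force: [-0.1, -0.5, -0.0]
gripper_width: 0.0519
grip_force: 0.0
time_s: 25.5
position: [0.6325, 0.2767, 0.0542]
eef_rot: [179.9, 0.1, 168.0]
contact_force: [0.8, 0.0, -0.3]
gripper_width: 0.0523
grip_force: 0.0
at [0.6325 0.2767 0.0542] [1.7993e+02 1.0000e-01 1.6797e+02] F [ 0.8  0.  -0.3] w 0.0523 t 25.5
(0.6314, 0.277, 0.048) tool cm [0.11 0.   0.62]
```

```bash
python3 -m crank '[[[0.05,0,0.5,0,5.2],[0,0,0,0,5.2],[0,0,0,0,2.5],[0,0,0,0,2.5],[0,0,0,0,2.5],[0,0,0,0,2.5],[0,0,0,0,2.5]]]' 40; python3 -m crank '[[[0,0,-1.5,0,2.5],[0,0,-3.5,0,2.5],[0,0,-5,0,2.5],[0,0,-4.5,0,2.5],[0,0,-2.5,0,2.5],[0,0,0,0,2.5],[0,0,0,0,2.5],[0,0,0,0,2.5]]]';python3 d.py "(.6042,-.019,.22)"
```

```text
time_s: 26.38
position: [0.6313, 0.2771, 0.0481]
eef_rot: [180.0, 0.0, 168.0]
contact_force: [-0.4, 1.1, 2.5]
gripper_width: 0.0326
grip_force: 39.9
time_s: 27.38
position: [0.63, 0.2764, 0.2157]
eef_rot: [-179.9, -0.2, 168.0]
contact_force: [-0.2, 0.5, -1.0]
gripper_width: 0.0327
grip_force: 39.8
at [0.63   0.2764 0.2157] [-1.7987e+02 -1.7000e-01  1.6800e+02] F [-0.2  0.5 -1. ] w 0.0327 t 27.375
(0.6042, -0.019, 0.22) tool cm [ -3.62 -29.43  -0.43]
```

```bash
python3 -m crank '[[[-0.59,-4.91,0,0,2.5],[-0.59,-4.91,0,0,2.5],[-0.59,-4.91,0,0,2.5],[-0.59,-4.91,0,0,2.5],[-0.59,-4.91,0,0,2.5],[-0.59,-4.91,0,0,2.5],[0,0,0,0,2.5],[0,0,0,0,2.5]]]';python3 -m crank '[[[0,0,2,0,2.5],[0,0,0.5,0,2.5],[0,0,0,0,2.5],[0,0,0,0,2.5],[0,0,0,0,2.5]]]';python3 d.py "(.6042,-.019,.17)"
```

```text
time_s: 28.38
position: [0.604, -0.0185, 0.2168]
eef_rot: [180.0, -0.1, 168.0]
contact_force: [-0.2, 0.5, -0.1]
gripper_width: 0.0326
grip_force: 40.0
time_s: 29.0
position: [0.6049, -0.0184, 0.1935]
eef_rot: [180.0, 0.1, 168.0]
contact_force: [0.3, 0.3, -0.7]
gripper_width: 0.0328
grip_force: 40.0
at [ 0.6049 -0.0184  0.1935] [1.7999e+02 7.0000e-02 1.6802e+02] F [ 0.3  0.3 -0.7] w 0.0328 t 29.0
(0.6042, -0.019, 0.17) tool cm [ 0.05 -0.07  2.35]
```

```bash
python3 -m crank '[[[0.05,-0.07,1,0,2.5],[0,0,0.8,0,2.5],[0,0,0.5,0,2.5],[0,0,0.3,0,2.5],[0,0,0,0,2.5],[0,0,0,0,2.5]]]';python3 -m crank '[[[0,0,0.2,0,2.5],[0,0,0.2,0,2.5],[0,0,0,0,2.5]]]';python3 -m crank '[[[0,0,0.2,0,2.5],[0,0,0,0,2.5]]]'
```

```text
time_s: 29.75
position: [0.604, -0.0192, 0.167]
eef_rot: [180.0, 0.0, 168.0]
contact_force: [0.0, -0.7, -1.4]
gripper_width: 0.0323
grip_force: 40.0
time_s: 30.12
position: [0.6036, -0.0191, 0.1626]
eef_rot: [-180.0, -0.0, 168.0]
contact_force: [-0.3, -0.4, -0.8]
gripper_width: 0.0326
grip_force: 40.0
time_s: 30.38
position: [0.6037, -0.0192, 0.1606]
eef_rot: [-180.0, -0.0, 168.0]
contact_force: [-0.6, -0.3, -0.1]
gripper_width: 0.0329
grip_force: 40.0
```

```bash
python3 -m crank '[[[0,0,0,0,4.4],[0,0,0,0,4.8],[0,0,0,0,4.8],[0,0,0,0,4.8],[0,0,-2.4,0,5.2],[0,0,-4,0,5.2],[0,0,0,0,5.2],[0,0,0,0,5.2]]]';python3 d.py "(.577,-.1345,.224)" "(.577,-.1345,.168)"; python3 - <<'E'
from h import *
im=snapshot("side")[...,::-1];snapshot("top")
for c in("side","top"):
    for m in mark_of(c,"plug_b")[:5]: print(c,m["p"],m["point"],ray(c,m["point"],.004))
    for m in mark_of(c,"tab")[:2]: print(c,m["p"],m["point"],ray(c,m["point"],.1665))
u,v=proj("side",(.58,-.05,.1)).astype(int);cv2.imwrite("pics/b3.png",cv2.resize(im[v-50:v+50,u-66:u+66],(528,400)))
E
```

```text
time_s: 31.38
position: [0.6037, -0.0192, 0.2246]
eef_rot: [-180.0, -0.0, 168.0]
contact_force: [-0.8, -1.1, -0.8]
gripper_width: 0.0524
grip_force: 0.0
at [ 0.6037 -0.0192  0.2246] [-1.80e+02 -1.00e-02  1.68e+02] F [-0.8 -1.1 -0.8] w 0.0524 t 31.375
(0.577, -0.1345, 0.224) tool cm [  0.21 -11.83   0.06]
(0.577, -0.1345, 0.168) tool cm [ 0.  -0.   5.6]
side 0.67 [146.3, 285.3] [ 0.5052 -0.3935  0.004 ]
side 0.7 [159.8, 256.1] [ 0.5759 -0.1325  0.1665]
top 0.74 [224.8, 378.3] [ 0.497  -0.3988  0.004 ]
top 0.61 [196.2, 293.7] [ 0.5745 -0.136   0.1665]
top 0.51 [135.3, 277.6] [ 0.732  -0.0971  0.1665]
```

View pics/b3.png

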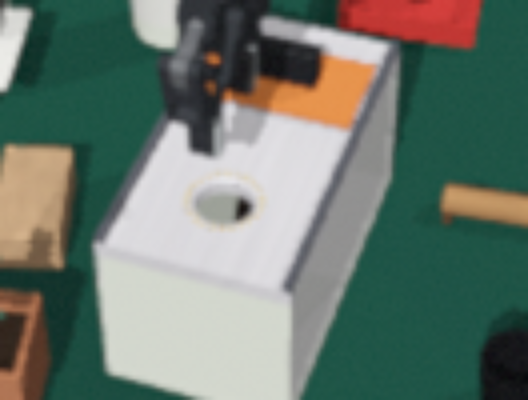

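The bore shows only a dark bit of the plug deep inside at (243,208), and nothing in the mouth, so both plugs are in. Now the shutter tab.

```bash
python3 -m crank '[[[0.07,-3.95,0,0,5.2],[0.07,-3.95,0,0,5.2],[0.07,-3.95,0,0,5.2],[0,0,0,0,5.2],[0,0,2.5,0,5.2],[0,0,2.2,0,5.2],[0,0,0.9,0,5.2],[0,0,0,0,5.2]]]';python3 -m crank '[[[0,0,0,0,3],[0,0,0,0,2],[0,0,0,0,1],[0,0,0,0,1],[0,0,0,0,1]]]' 30;python3 d.py
```

```text
time_s: 32.67
position: [0.5768, -0.134, 0.1682]
eef_rot: [180.0, -0.1, 168.0]
contact_force: [0.6, 0.7, 0.3]
gripper_width: 0.0519
grip_force: 0.0
time_s: 33.3
position: [0.5777, -0.1348, 0.1697]
eef_rot: [180.0, 0.1, 168.0]
contact_force: [-1.1, 0.6, 5.5]
gripper_width: 0.0134
grip_force: 32.8
at [ 0.5777 -0.1348  0.1697] [1.8000e+02 1.0000e-01 1.6799e+02] F [-1.1  0.6  5.5] w 0.0134 t 33.3
```

```bash
python3 -m crank '[[[0,1,-0.1,0,1],[0,1.5,0,0,1],[0,2,0,0,1],[0,2,0,0,1],[0,2,0,0,1],[0,1.5,0,0,1],[0,1,0,0,1],[0,0,0,0,1]]]';python3 d.py "(.6042,-.019,.17)"
```

```text
time_s: 34.3
position: [0.6017, -0.0243, 0.1698]
eef_rot: [179.9, 0.1, 168.1]
contact_force: [6.2, 0.1, -2.9]
gripper_width: 0.0134
grip_force: 31.8
at [ 0.6017 -0.0243  0.1698] [1.7987e+02 1.3000e-01 1.6813e+02] F [ 6.2  0.1 -2.9] w 0.0134 t 34.3
(0.6042, -0.019, 0.17) tool cm [-0.13  0.57 -0.02]
```

```bash
python3 -m crank '[[[0,0.4,0,0,1],[0,0.2,0,0,1],[0,0,0,0,1],[0,0,0,0,1]]]';python3 d.py "(.6042,-.019,.17)"
```

```text
time_s: 34.8
position: [0.6027, -0.0196, 0.1698]
eef_rot: [179.9, 0.1, 168.1]
contact_force: [6.8, -2.1, -1.9]
gripper_width: 0.0134
grip_force: 31.8
at [ 0.6027 -0.0196  0.1698] [1.7995e+02 1.4000e-01 1.6806e+02] F [ 6.8 -2.1 -1.9] w 0.0134 t 34.8
(0.6042, -0.019, 0.17) tool cm [-0.13  0.09 -0.02]
```

```bash
python3 -m crank '[[[0,0.2,0,0,1],[0,0,0,0,1]]]';python3 -m crank '[[[0,0.2,0,0,1],[0,0,0,0,1]]]';python3 -m crank '[[[0,0.2,0,0,1],[0,0,0,0,1]]]'
```

```text
time_s: 35.05
position: [0.6029, -0.0189, 0.1698]
eef_rot: [-179.9, 0.1, 168.0]
contact_force: [4.5, -4.6, -1.7]
gripper_width: 0.0134
grip_force: 31.8
time_s: 35.3
position: [0.6029, -0.0188, 0.1698]
eef_rot: [-179.7, 0.1, 168.0]
contact_force: [3.9, -9.6, -0.6]
gripper_width: 0.0133
grip_force: 31.9
time_s: 35.55
position: [0.6029, -0.0186, 0.1698]
eef_rot: [-179.5, 0.1, 167.9]
contact_force: [2.2, -14.5, -0.3]
gripper_width: 0.0129
grip_force: 32.0
```

End stop reached. Relax, release, retreat, check.

```bash
python3 -m crank '[[[0,-0.45,0,0,1],[0,0,0,0,1],[0,0,0,0,3],[0,0,0,0,4],[0,0,0,0,4.5],[0,0,0,0,4.5]]]';python3 -m crank '[[[0,0,-2,0,4.5],[0,0,-4,0,4.5],[0,0,-4,0,4.5],[4,0,-2,0,4.5],[5,0,0,0,4.5],[5,0,0,0,4.5],[0,0,0,0,4.5],[0,0,0,0,4.5]]]'; python3 - <<'E'
from h import *
for c in("side","top"):
    im=snapshot(c)
    for n,z in(("tab",.1665),("plug_b",.004)):
        for m in mark_of(c,n)[:3]: print(c,n,m["p"],ray(c,m["point"],z))
    if c=="side":
        cv2.imwrite("pics/end.png",cv2.resize(im[80:300,140:400,::-1],(780,600)))
E
```

```text
time_s: 36.3
position: [0.6012, -0.0194, 0.1697]
eef_rot: [180.0, -0.0, 168.0]
contact_force: [0.3, 0.2, 0.3]
gripper_width: 0.0453
grip_force: 0.0
time_s: 37.3
position: [0.4651, 0.0094, 0.2903]
eef_rot: [180.0, 0.1, 168.0]
contact_force: [0.6, -0.2, -0.2]
gripper_width: 0.045
grip_force: 0.0
side tab 0.81 [ 0.6021 -0.0214  0.1665]
side tab 0.19 [0.5641 0.0596 0.1665]
side plug_b 0.45 [ 0.4982 -0.4207  0.004 ]
top tab 0.8 [ 0.6002 -0.0182  0.1665]
top plug_b 0.65 [ 0.4916 -0.4054  0.004 ]
```

View pics/end.png

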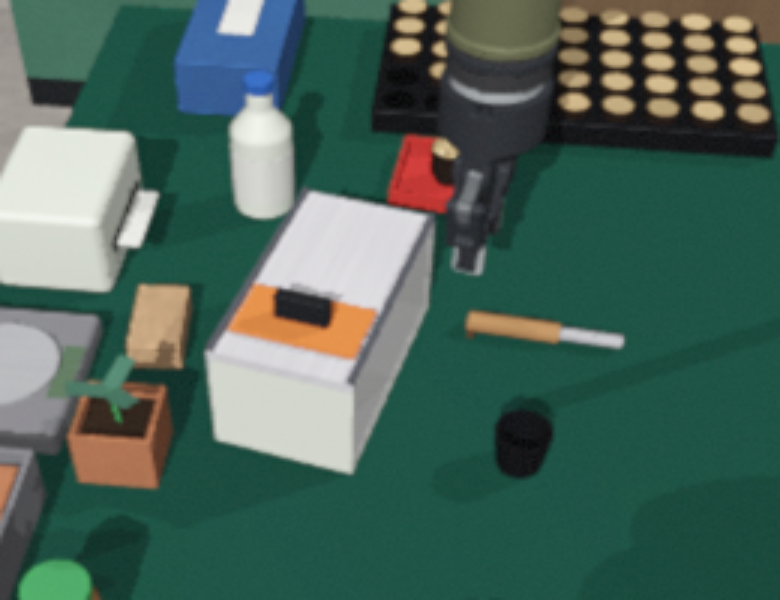

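The shutter covers the bore (tab at (303,305)), the reject plug stands in the red tray (445,160), and the bystanders are undisturbed.

```bash
python3 -c "
from cell import *
print(hand_in())"
```

```text
the job is handed in; nothing more can be done
None
```

The job is handed in, with no verdict returned. Two plugs dropped through the bore into the box, the one that jammed stands upright in the red tray, and the shutter is against its shut stop. The bystanders look unmoved in the last picture.

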